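Put the tube block away in the drawer under the shaker

ROBOT

A 6-joint arm with a two-finger parallel gripper is mounted at the origin on the work surface. World frame = base frame: x ahead of the robot, y to its left, z up, the work surface at z = 0. Lengths are in m, angles in rad, forces in N, time in s.
With the tool pointing down it reaches from about 0.275 to 0.775 m from the base axis. Payload 14.6 kg.
Tool frame: the origin (TCP) lies at the very end of the fingers, on their centre line; the grasp point (between the pads) lies arm.pinch_z behind it (arm.pinch_z is the distance from the TCP to the grasp point, in m); z points along the fingers, y is the direction in which the jaws open and shut (so a half turn about z gives the same grasp; the last joint's range is limited). The gripper opens to 85 mm and grips with 20 to 120 N. Pads are 22 mm wide; open, the fingers measure 114 mm over their backs; the gripper's body (76 mm by 85 mm) begins 54 mm behind the grasp point. The pads swing forward as they close: fully open they stand 13 mm farther back than shut.
Start: joints at [0.979, 0.263, -0.048, 1.259, 0, 1.415], TCP at [0.222, 0.476, 0.231] pointing down, gripper open.
Joint ranges: [-2.65, 2.65], [-0.89, 1.7], [-1.18, 1.37], [-2.13, 2.11], [-1.35, 1.29], [-3.14, 3.14]. Speed limits (rad/s): [1.89, 1.89, 2.57, 2.79, 3.14, 3.14].

INTERFACE

Orientations are given as a unit quaternion [x, y, z, w].
In Python, from rig import arm gives the robot as it stands.
- The arm moves only by the tool drive_tool, never from a script. Its argument "rows" is a list of rows, each a list of 7 numbers: the shift along the world's x, y, z in m, then the turn, a rotation vector about the world's x, y, z in rad, then the gripper's target within -1 to 1 (fully open at 1, half-way at 0, shut at -1). In form: [[x, y, z, ax, ay, az, claw], ...]. A call has 1 to 20 rows; each row shifts and turns the pose as measured when the row begins; what a row does not reach is not made up. A row lasts 1/8 s, in which the tool goes at most 62.5 mm and 10.7 degrees, less where a joint would pass 70% of its speed; a pose out of reach is approached as far as the arm can. A call is refused whole if a number of a shift passes 0.0625 or a number of a turn 0.188, either way. A call with a gripper value outside its range is refused whole. The fingers move at their own pace and stop on an object; "squeeze" is the grip in N (left out, the last holds). Time passes only in rows, so rows that do not move let the fingers close. It gives the time, the measured TCP pose, the force and the opening at its end, in the units of the state.
- arm.observe(): the state, without advancing time (a new reading comes with each control period).
- arm.snapshot(name): name is "scene" or "top" or "wrist"; returns a dict with "image" (420x560x3 uint8, red, green, blue), "intrinsics" (3x3 intrinsics, pixels), "dist" ([k1, k2, p1, p2, k3] as OpenCV has them; the pictures are not rectified), "extrinsics" (4x4, takes a point from camera to world coordinates). Camera axes: x right, y down, z forward; pixel columns grow to the right and rows downward; lengths in m; the calibration is good to about 2 mm. A picture is of the moment at which its call begins. There is no depth.
- arm.finish_job(): hands the job in, once; it reports no verdict.
The state is a dict: "clock": time; "joint_positions": joint angles; "joint_vel": joint speeds; "joint_efforts": joint torques, N m; "eef_pos": TCP position; "eef_rot": TCP orientation; "wrist_force": force on the tool from outside, world axes, zero at the start; "torque": the same for the moment, N m; "width": finger opening in m.
Only numpy, scipy, OpenCV 4.12 (cv2) and the standard library are available. Lean on these libraries where they do the work, as an engineer would, in place of code of your own. Each camera call takes 0.05 s, during which the arm holds its last target. There are 200 camera calls.

TASK

Pull the drawer under the shaker well open by its handle and set the aluminium tube block down flat on the rubber pad inside it, without dropping it. Then push the drawer fully shut, leaving the tip box in its own side of the drawer and the other things on the bench where they stand.

Things in the scene. Friction and masses are not known exactly. Their poses are not given: they have to be found in the camera images.
- platform_edge (a point): on a fixed white drawer unit (300 wide, 105 high) stands a flat shaker; this is the middle of the lower front edge of its grey platform (290 wide, 18 thick, underside 143 up), which juts 30 out over the drawer's front. Its -x is the way the drawer opens, y across, z up. Straight down on the shut drawer's handle a gripper hits it; leaning 30 to 40 degrees back towards the robot clears it
- drawer (a joint): how far the drawer is out, m: 0 = shut, 0.19 = fully open (stop). Slides with about 2 N friction plus 6 N per m/s, stays where it is left
- handle (a point): the drawer's steel pull: an upright round bar, 16 diameter, 72 tall, standing 45 out from the drawer front on a thinner (10) post at each end. Origin: middle of the bar, 60 above the bench; axes as platform_edge's; moves with the drawer. With the drawer shut it is 15 in front of the platform's edge and its top end 47 below the platform
- drawer_in (a point): inside the drawer: middle of the inner face of its front wall, at floor level (20 above the bench), 66 from the handle point towards +x; axes as platform_edge's, moves with the drawer. From here the drawer runs 223 to its back wall (+x) in two side-by-side compartments, each 121 wide (y), centred 63.5 to the left (+y) and right. Outer walls 54, divider 45 and blue front panel 75 above the floor
- pad_front (a point): flat black rubber pad, 205 (x) x 112 (y) x 6 thick, lying loose on the floor of one of the drawer's two compartments (left or right varies). This point: middle of its front edge (nearest the handle), at its underside; the pad runs 205 from here towards +x; axes as platform_edge's. It moves out with the drawer (may slip by up to 9). With the drawer out 180, its front 115 lies clear of the platform above
- block_center (a point): the tube block: plain aluminium block 90 (x) x 46 (y) x 48 high with two rows of four dark tube holes in its top, about 0.4 kg, standing upright on the bench. This point is its centre, half-way up (24 above its underside); x along its 90 length
- block: the same block; origin at the centre of its underside
- tip_box_front (a point): grey pipette-tip box with a white lid, 120 (x) x 78 (y) x 50 high, standing loose at the front of the drawer's other compartment; leave it there. This point: bottom middle of its side nearest the handle
- bottle: bystander: white plastic bottle with a blue cap, 68 diameter, 170 high, origin centre of the underside
- beaker: bystander: glass beaker, 72 diameter, 90 high, origin centre of the underside
- tube_rack: bystander: white plastic rack of clear tubes, 100 x 55 x 73 high, origin centre of the underside
- pipette: bystander: pipette lying on the bench, 200 long, 24 high, origin under its body
- glove_box: bystander: box of gloves with a green band, 120 x 230 x 75 high, origin centre of the underside
- jar: bystander: amber jar, 80 diameter, 100 high, origin centre of the underside
- dish: bystander: clear dish, 90 diameter, 18 high, origin centre of the underside

How it is judged:
On the way, in this order (a step that is already met when the one before it is completed fails the run):
1. the drawer is pulled more than 60 mm out with the fingers on its handle (value of joint drawer above 0.06 m and (contact force between the fingers and drawer_c0 above 0.5 N or contact force between the fingers and drawer_c1 above 0.5 N or contact force between the fingers and drawer_c2 above 0.5 N)), for 0.1 s.
2. the block, still held, is lowered to within 12 mm of lying on the pad (contact force between the fingers and block above 0.5 N and z of block_center in the frame of pad_front between 0.02 and 0.042 m and y of block_center in the frame of pad_front between -0.045 and 0.045 m and x of block_center in the frame of pad_front between 0.01 and 0.195 m), for 0.05 s.
3. the block is released and lies flat on the pad (contact force between the fingers and block below 0.1 N and z of block_center in the frame of pad_front below 0.035 m and angle between block_center's own z axis and vertical below 0.15 rad and linear speed of block below 0.03 m/s), for 0.2 s.
At the end, for the whole second after the job is handed in: The drawer is shut (within 6 mm); the block lies still and flat (within 8 degrees) on the pad in it, its centre within 45 mm of the pad's middle line and 10 to 195 mm from its front edge; the tip box stands upright on the drawer floor in its own compartment, within 100 mm of where it began (value of joint drawer below 0.006 m and z of block_center in the frame of pad_front between 0.02 and 0.035 m and y of block_center in the frame of pad_front between -0.045 and 0.045 m and x of block_center in the frame of pad_front between 0.01 and 0.195 m and angle between each of block_center, tip_box_front's own z axis and vertical below 0.15 rad and linear speed of block below 0.02 m/s and distance of tip_box_front from where it was at the start of the episode below 0.1 m and height (world z) of tip_box_front below 0.03 m); the robot touches nothing.
It fails at once if a bystander on the bench is pushed more than 40 mm from its place (distance of any of bottle, beaker, tube_rack, pipette, glove_box, jar, dish from where it was at the start of the episode above 0.04 m).
It fails at once if the tip box is tipped over (angle between tip_box_front's own z axis and vertical above 0.35 rad).
It also fails if it takes over 72 s, if anything falls off the work surface, if the arm or the gripper's body presses on something with over 40 N, if the wrist force passes 120 N, or if a joint passes its speed limit or range.

## Working session

There is one attempt and no reset: what is moved stays moved. The work goes in short steps, Python scripts to look and compute and a tool call to move; the robot and the scene stay as the last step left them, time stands still between calls to the robot, and variables do not carry over. Pictures are saved under pics/ and viewed, about 8 in all and at most 12, crops included, and the job is handed in when it is done.

Besides the shell and the picture viewer there is one more tool, called after ">>>" as name([rows], argument=value, ...), one row to a line, values as JSON. drive_tool: Moves the arm, as the interface text tells. Its arguments: {"type":"object","properties":{"rows":{"type":"array"},"squeeze":{"type":"number"}},"required":["rows"]}

```bash
mkdir -p pics
cat > h.py <<'E'
import numpy as np, cv2
from rig import arm
def snap(n,f):
    s=arm.snapshot(n); cv2.imwrite(f'pics/{f}.png',s['image'][:,:,::-1]); np.save(f'pics/{f}.npy',s,allow_pickle=True); return s
def load(f): return np.load(f'pics/{f}.npy',allow_pickle=True).item()
def ray(s,px):
    u=cv2.undistortPoints(np.array([[px]],float),np.array(s['intrinsics']),np.array(s['dist']))[0,0]
    T=np.array(s['extrinsics']); return T[:3,3],T[:3,:3]@np.array([u[0],u[1],1])
def onz(s,px,z):
    o,d=ray(s,px); return o+d*(z-o[2])/d[2]
def proj(s,P):
    T=np.linalg.inv(np.array(s['extrinsics'])); r=cv2.Rodrigues(T[:3,:3])[0]
    return cv2.projectPoints(np.array(P,float).reshape(-1,3),r,T[:3,3],np.array(s['intrinsics']),np.array(s['dist']))[0][:,0]
def tri(s1,p1,s2,p2):
    o1,d1=ray(s1,p1);o2,d2=ray(s2,p2)
    t=np.linalg.lstsq(np.c_[d1,-d2],o2-o1,rcond=None)[0]
    a,b=o1+t[0]*d1,o2+t[1]*d2; return (a+b)/2,np.linalg.norm(a-b)
E
python3 - <<'E'
from h import *
a=snap('scene','s0');b=snap('top','t0')
for s in(a,b):print(np.round(s['extrinsics'],3),np.round(s['intrinsics'],0))
st=arm.observe();print(st,arm.pinch_z)
E
```

```text
[[-0.775  0.514 -0.368  0.92 ]
 [ 0.632  0.623 -0.461  0.457]
 [-0.008 -0.59  -0.808  0.958]
 [ 0.     0.     0.     1.   ]] [[391.   0. 285.]
 [  0. 391. 216.]
 [  0.   0.   1.]]
[[-0.029 -0.987  0.159  0.306]
 [-1.     0.028 -0.005 -0.027]
 [ 0.    -0.159 -0.987  1.373]
 [ 0.     0.     0.     1.   ]] [[495.   0. 290.]
 [  0. 495. 208.]
 [  0.   0.   1.]]
{'clock': 0.1, 'joint_positions': array([ 9.78714275e-01,  2.63477567e-01, -4.88609811e-02,  1.25939916e+00,
       -6.22460538e-06,  1.41547332e+00]), 'joint_vel': array([ 0.00038813, -0.00150626,  0.00175453,  0.00138125, -0.0006965 ,
        0.00028418]), 'joint_efforts': array([ 2.68985903e-03, -6.38577032e+01,  3.85064435e+01,  1.00360980e-02,
       -1.34154229e-04, -4.36243408e-05]), 'eef_pos': array([0.22195853, 0.475506  , 0.23087649]), 'eef_rot': array([ 2.16647894e-01,  9.76249696e-01, -4.39340942e-04, -1.68935220e-04]), 'wrist_force': array([-0.01549206,  0.35502109,  0.25390239]), 'torque': array([-0.04204839,  0.03998044, -0.0630438 ]), 'width': 0.0855639705007922} 0.0187
```

View pics/s0.png

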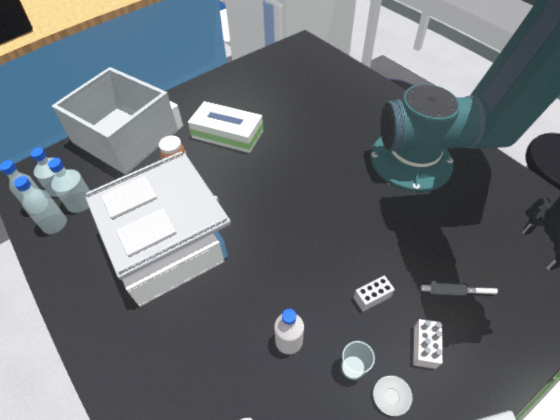

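View pics/t0.png

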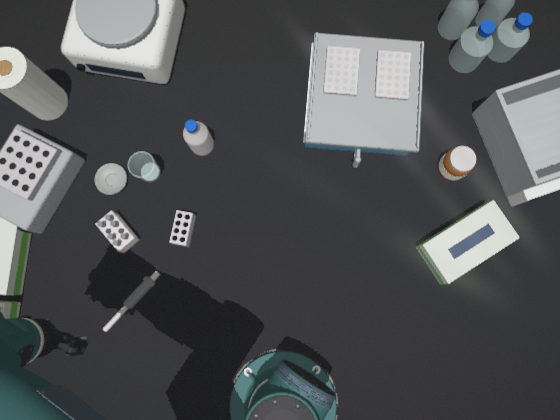

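The scene picture shows the shaker at (160,220) and the block at (375,292). The top picture shows the platform's front corners at about (305,148) and (418,153), the handle at (357,157), and the block at (181,228) with the rack, beaker and bottle around it.

Run:
```python
from h import *
b=load('t0');a=load('s0');I=b['image']
c1=cv2.resize(I[125:185,290:430],None,fx=5,fy=5,interpolation=cv2.INTER_CUBIC)
c2=cv2.resize(I[195:260,155:225],None,fx=4,fy=4,interpolation=cv2.INTER_CUBIC)
out=np.zeros((300+260,700,3),np.uint8);out[:300]=c1;out[300:,:280]=c2
c3=cv2.resize(a['image'][235:295,345:415],None,fx=4,fy=4,interpolation=cv2.INTER_CUBIC);out[300:540,300:580]=c3
cv2.imwrite('pics/c0.png',out[:,:,::-1])
# block: bright mask -> minAreaRect
m=(I[200:255,165:200].min(2)>110).astype(np.uint8)
m=cv2.morphologyEx(m,cv2.MORPH_CLOSE,np.ones((7,7)))
cs=max(cv2.findContours(m,0,2)[0],key=cv2.contourArea);cs=(cs.reshape(-1,2)+[165,200]).astype(float)
w=np.array([onz(b,p,.048)[:2] for p in cs]);r=cv2.minAreaRect((w*1000).astype(np.float32));print('block',r, cv2.boxPoints(r))
for n,p,z in [('L',(305,147),.161),('R',(418,153),.161),('bl',(316,33),.161),('h',(357,157),.096),('bottle',(200,140),.1),('beaker',(144,166),.09),('rack',(117,231),.073),('jar',(457,163),.1),('glove',(468,241),.075)]: print(n,np.round(onz(b,p,z),4))
```

```text
block ((474.025390625, 261.0750732421875), (50.32951736450195, 91.77983093261719), 78.85615539550781) [[424.13705 245.25406]
 [514.1864  227.51552]
 [523.9137  276.8961 ]
 [433.86438 294.63464]]
L [ 0.6559 -0.0757  0.161 ]
R [ 0.6322 -0.3607  0.161 ]
bl [ 0.9651 -0.1151  0.161 ]
h [ 0.6433 -0.2156  0.096 ]
bottle [0.7008 0.2008 0.1   ]
beaker [0.6364 0.3517 0.09  ]
rack [0.4663 0.4249 0.073 ]
jar [ 0.6185 -0.4788  0.1   ]
glove [ 0.4133 -0.4994  0.075 ]
```

View pics/c0.png

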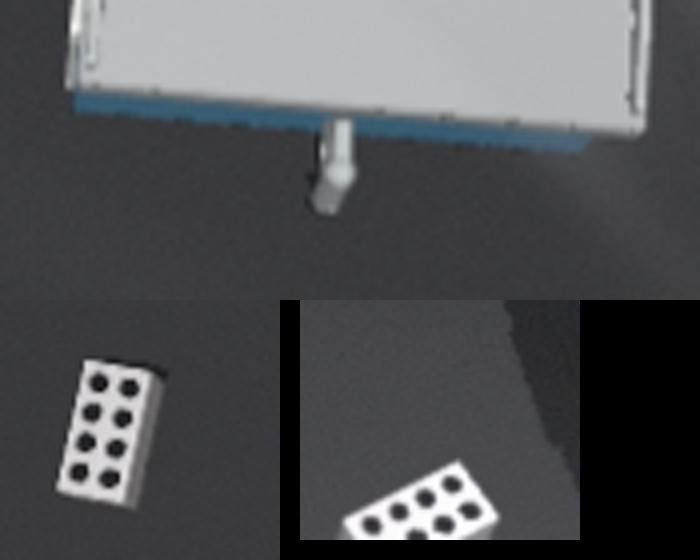

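```bash
cat >> h.py <<'E'
from scipy.spatial.transform import Rotation as Ro
def orient(yaw,lean):
    # yaw deg of drawer/block x axis; lean deg: fingers point forward(+x) by lean
    return Ro.from_euler('z',yaw,degrees=True)*Ro.from_euler('y',-lean,degrees=True)*Ro.from_matrix(np.diag([-1.,1,-1]))
def plan(grasp,yaw,lean,n=None):
    R=orient(yaw,lean);st=arm.observe();R0=Ro.from_quat(st['eef_rot'])
    tcp=np.array(grasp)+R.apply([0,0,arm.pinch_z]); d=tcp-st['eef_pos']; r=(R*R0.inv()).as_rotvec()
    k=n or int(np.ceil(max(np.abs(d).max()/.05,np.abs(r).max()/.15,1)))
    print('TCP now',st['eef_pos'].round(4),'tgt',tcp.round(4),'rem',d.round(4),r.round(3),'rows',k,'each',np.r_[d/k,r/k].round(4),'w',round(st['width'],4),'F',st['wrist_force'].round(1),'t',st['clock'])
E
python3 - <<'E'
from h import *
b=load('t0')
L=onz(b,(305,143),.161);R=onz(b,(419,151.3),.161);BL=onz(b,(316,33),.161);BR=onz(b,(424,40),.161)
print(L,R,BL,BR);u=L-R;print('yaw',np.degrees(np.arctan2(-u[0],u[1])),np.linalg.norm(u));u=BL-BR;print(np.degrees(np.arctan2(-u[0],u[1])))
ht=onz(b,(358.4,159.4),.096);hb=onz(b,(355.2,166),.024);print('handle',ht,hb)
y=np.arctan2(-(L-R)[0],(L-R)[1]);print('handle from edge',(L+R)/2-.015*np.array([np.cos(y),np.sin(y),0]))
c=[onz(b,p,.048)[:2] for p in [(176.25,210),(193,213),(170,243),(186.5,245)]];print('block',np.mean(c,0))
for l,d in((-1,0),):
  x=np.array([np.cos(y),np.sin(y),0]);h=(ht+hb)/2;h[2]=.06
  Rr=orient(np.degrees(y),37);g=h-Rr.apply([0,0,.1])
  plan(g,np.degrees(y),37)
E
```

```text
[ 0.66641428 -0.0760995   0.161     ] [ 0.63659938 -0.36350727  0.161     ] [ 0.96509798 -0.11507926  0.161     ] [ 0.93752626 -0.39798329  0.161     ]
yaw -5.922525006250438 0.28895009553560047
-5.5664448640211335
handle [ 0.6366819  -0.21902107  0.096     ] [ 0.63657497 -0.219956    0.024     ]
handle from edge [ 0.6365869  -0.21825563  0.161     ]
block [0.47354727 0.25997785]
TCP now [0.222  0.4755 0.2309] tgt [ 0.588  -0.2144  0.1249] rem [ 0.366  -0.6899 -0.1059] [-0.172 -0.626  0.322] rows 14 each [ 0.0261 -0.0493 -0.0076 -0.0123 -0.0447  0.023 ] w 0.0856 F [-0.   0.4  0.3] t 0.1
```

>>> drive_tool([
  [0.02,-0.05,0,0,0,0.02,1],
  [0.02,-0.05,0,0,0,0.03,1],
  [0.02,-0.05,0,0,-0.03,0.03,1],
  [0.02,-0.05,0,0,-0.03,0.03,1],
  [0.03,-0.05,0,-0.02,-0.05,0.03,1],
  [0.03,-0.05,0,-0.02,-0.06,0.03,1],
  [0.03,-0.05,0,-0.02,-0.06,0.03,1],
  [0.03,-0.05,-0.01,-0.02,-0.06,0.03,1],
  [0.03,-0.05,-0.01,-0.02,-0.06,0.03,1],
  [0.03,-0.05,-0.01,-0.02,-0.06,0.02,1],
  [0.03,-0.05,-0.01,-0.02,-0.06,0.02,1],
  [0.02,-0.05,-0.01,-0.02,-0.06,0.02,1],
  [0.02,-0.04,-0.01,-0.02,-0.05,0,1],
  [0.02,-0.04,-0.01,0,-0.04,0,1],
])

```text
clock: 1.85
eef_pos: [0.5771, -0.2265, 0.1583]
eef_rot: [0.043, 0.944, -0.049, 0.323]
wrist_force: [0.4, 1.2, -0.5]
width: 0.0852
```

Run:
```python
from h import *
h=np.array([.6366,-.2195,.06]);R=orient(-5.8,37)
plan(h-R.apply([0,0,.1]),-5.8,37)
```

```text
TCP now [ 0.5771 -0.2265  0.1583] tgt [ 0.5879 -0.2146  0.1249] rem [ 0.0108  0.012  -0.0334] [0.066 0.011 0.011] rows 1 each [ 0.0108  0.012  -0.0334  0.0664  0.0105  0.0114] w 0.0852 F [ 0.4  1.2 -0.5] t 1.85
```

>>> drive_tool([
  [0.005,0.006,-0.018,0.033,0.005,0.005,1],
  [0.006,0.006,-0.016,0.033,0.005,0.005,1],
  [0,0,0,0,0,0,1],
])

```text
clock: 2.22
eef_pos: [0.5879, -0.2152, 0.1208]
eef_rot: [0.05, 0.947, -0.014, 0.315]
wrist_force: [0.4, 0.2, 0.1]
width: 0.0855
```

Run:
```python
from h import *
plan([.6366,-.2195,.06],-5.8,37)
snap('wrist','w1')
```

```text
TCP now [ 0.5879 -0.2152  0.1208] tgt [ 0.6478 -0.2206  0.0451] rem [ 0.0599 -0.0054 -0.0758] [-0.005 -0.003  0.003] rows 2 each [ 0.03   -0.0027 -0.0379 -0.0023 -0.0014  0.0016] w 0.0855 F [0.4 0.2 0.1] t 2.225
```

View pics/w1.png

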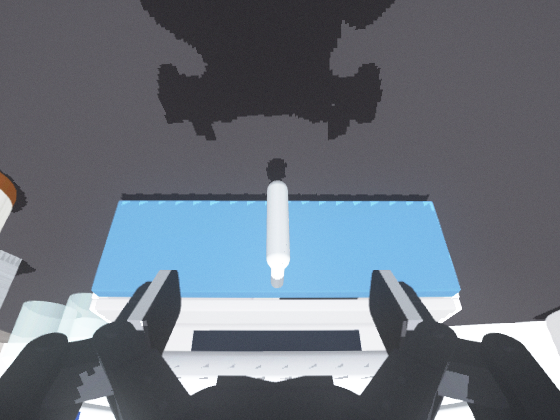

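The wrist view shows the bar (277,180–265) centred between the fingers (165 and 390). I'll advance and grip.

>>> drive_tool([
  [0.015,-0.001,-0.019,0,0,0,1],
  [0.015,-0.001,-0.019,0,0,0,1],
  [0.015,-0.002,-0.019,0,0,0,1],
  [0.015,-0.001,-0.019,0,0,0,1],
  [0,0,0,0,0,0,-1],
  [0,0,0,0,0,0,-1],
  [0,0,0,0,0,0,-1],
  [0,0,0,0,0,0,-1],
  [0,0,0,0,0,0,-1],
  [0,0,0,0,0,0,-1],
], squeeze=40)

```text
clock: 3.52
eef_pos: [0.6495, -0.2195, 0.0516]
eef_rot: [0.048, 0.946, -0.02, 0.318]
wrist_force: [1.6, -1.2, -4.9]
width: 0.0149
```

>>> drive_tool([
  [-0.01,0.001,0,0,0,0,-1],
  [-0.01,0.001,0,0,0,0,-1],
  [-0.01,0.001,0,0,0,0,-1],
  [-0.01,0.001,0,0,0,0,-1],
  [-0.01,0.001,0,0,0,0,-1],
  [-0.01,0.001,0,0,0,0,-1],
  [-0.01,0.001,0,0,0,0,-1],
  [-0.01,0.001,0,0,0,0,-1],
  [-0.01,0.001,0,0,0,0,-1],
  [-0.01,0.001,0,0,0,0,-1],
  [-0.01,0.001,0,0,0,0,-1],
  [-0.01,0.001,0,0,0,0,-1],
  [-0.01,0.001,0,0,0,0,-1],
  [-0.01,0.001,0,0,0,0,-1],
  [-0.01,0.001,0,0,0,0,-1],
  [-0.01,0.001,0,0,0,0,-1],
])

```text
clock: 5.52
eef_pos: [0.4783, -0.1997, 0.0516]
eef_rot: [0.047, 0.947, -0.018, 0.319]
wrist_force: [2.5, 2.9, -3.9]
width: 0.0147
```

>>> drive_tool([
  [-0.006,0.001,0,0,0,0,-1],
  [-0.006,0.001,0,0,0,0,-1],
  [-0.003,0,0,0,0,0,-1],
  [0,0,0,0,0,0,-1],
])

```text
clock: 6.02
eef_pos: [0.4617, -0.1978, 0.0516]
eef_rot: [0.048, 0.947, -0.018, 0.319]
wrist_force: [3.6, 2.0, -7.2]
width: 0.0155
```

>>> drive_tool([
  [0,0,0,0,0,0,0.5],
  [0,0,0,0,0,0,0.5],
  [0,0,0,0,0,0,0.5],
  [0,0,0,0,0,0,0.5],
  [-0.018,0.002,0.024,0,0,0,0.5],
  [-0.018,0.002,0.024,0,0,0,0.5],
  [-0.018,0.002,0.024,0,0,0,1],
  [-0.018,0.03,0.04,0,0,0,1],
  [0,0.05,0.04,0,0.06,0,1],
  [0,0.05,0.03,0,0.06,0,1],
  [0,0.05,0,0,0.06,0,1],
  [0,0.05,0,0,0.06,0,1],
])

```text
clock: 7.52
eef_pos: [0.3897, 0.001, 0.23]
eef_rot: [0.05, 0.973, -0.023, 0.223]
wrist_force: [0.3, -1.3, -0.3]
width: 0.0852
```

Run:
```python
from h import *
b=snap('top','t1');a=snap('scene','s1')
out=np.vstack([cv2.resize(b['image'][120:270,270:430],None,fx=3,fy=2,interpolation=cv2.INTER_CUBIC)[:, :480]])
c=cv2.resize(a['image'][150:300,90:290],None,fx=2,fy=2,interpolation=cv2.INTER_CUBIC)
o=np.zeros((600,800,3),np.uint8)
o[:450,:480]=cv2.resize(b['image'][120:270,270:430],None,fx=3,fy=3,interpolation=cv2.INTER_CUBIC)
o[:300,480:800]=c[:,80:400]
cv2.imwrite('pics/c1.png',o[:,:,::-1])
x=np.array([.9949,-.101,0]);y=np.array([.101,.9949,0])
plan(np.array([.4738,.2600,.14]),-11,12)
```

```text
TCP now [0.3902 0.0037 0.2298] tgt [0.4776 0.2593 0.1217] rem [ 0.0875  0.2555 -0.1081] [ 0.056  0.235 -0.095] rows 6 each [ 0.0146  0.0426 -0.018   0.0094  0.0392 -0.0158] w 0.0855 F [ 0.4 -0.2 -0.4] t 7.625
```

View pics/c1.png

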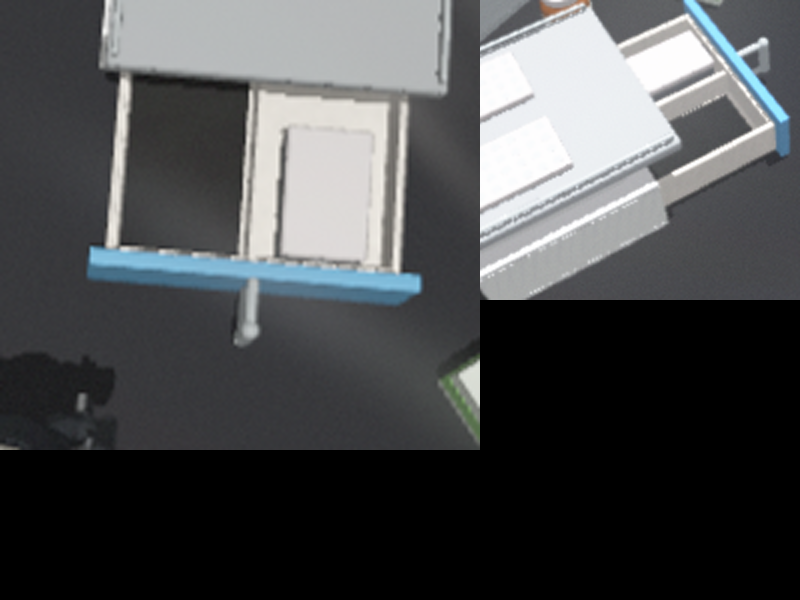

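The crop shows the drawer open, with the pad in the left compartment (about 180,165), the tip box in the right one (325,195), and the handle top at (249,330). Next is the block.

>>> drive_tool([
  [0.015,0.043,0,0.01,0.04,-0.016,1],
  [0.015,0.043,0,0.01,0.04,-0.016,1],
  [0.015,0.043,-0.01,0.01,0.04,-0.016,1],
  [0.015,0.043,-0.03,0.01,0.04,-0.016,1],
  [0.015,0.043,-0.03,0.01,0.04,-0.016,1],
  [0.013,0.04,-0.03,0.006,0.035,-0.015,1],
  [0,0,0,0,0,0,1],
])

```text
clock: 8.5
eef_pos: [0.4816, 0.2593, 0.1262]
eef_rot: [0.1, 0.989, -0.011, 0.104]
wrist_force: [-0.6, 0.7, 0.8]
width: 0.0853
```

Run:
```python
from h import *
b=load('t1');h=onz(b,(353,230),.096);print('handle',h)
# pad side check: near-panel corners inside left compartment
plan([.4738,.2600,.14],-11,12)
snap('wrist','w2')
```

```text
handle [ 0.44872421 -0.19547215  0.096     ]
TCP now [0.4816 0.2593 0.1262] tgt [0.4776 0.2593 0.1217] rem [-0.0039 -0.     -0.0045] [ 0.001 -0.     0.01 ] rows 1 each [-0.0039 -0.     -0.0045  0.0012 -0.0002  0.0097] w 0.0853 F [-0.6  0.7  0.8] t 8.5
```

View pics/w2.png

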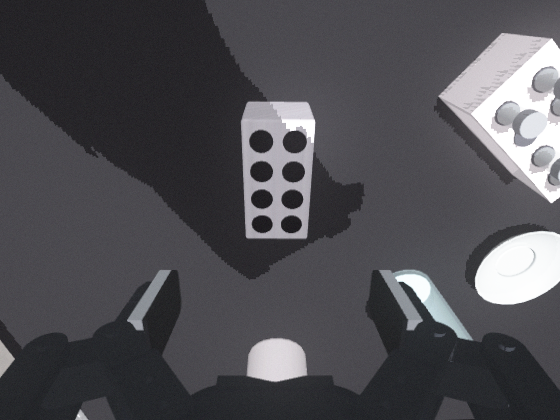

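The block's top corners appear at (242,121), (314,121), (246,238) and (307,238). It is centred on column 277 between the fingers and aligned with them.

Run:
```python
from h import *
w=load('w2');c=np.array([onz(w,p,.048) for p in [(242,121),(314,121),(246,238),(307,238)]]);print(c.round(4),c.mean(0))
d=c[2]+c[3]-c[0]-c[1];print(np.degrees(np.arctan2(d[1],d[0])))
m=c.mean(0);plan([m[0],m[1],.033],-11,12)
```

```text
[[0.4273 0.2501 0.048 ]
 [0.4361 0.293  0.048 ]
 [0.5128 0.2311 0.048 ]
 [0.5219 0.2754 0.048 ]] [0.47451714 0.26238111 0.048     ]
-12.05421349278272
TCP now [0.4814 0.2583 0.1275] tgt [0.4783 0.2616 0.0147] rem [-0.0031  0.0033 -0.1128] [0.001 0.001 0.01 ] rows 3 each [-0.001   0.0011 -0.0376  0.0004  0.0005  0.0034] w 0.0852 F [-0.5  0.3 -0.2] t 8.55
```

>>> drive_tool([
  [-0.001,0.001,-0.028,0,0,0,1],
  [-0.001,0.001,-0.028,0,0,0,1],
  [-0.001,0.001,-0.028,0,0,0,1],
  [0,0,-0.02,0,0,0,1],
  [0,0,-0.008,0,0,0,1],
  [0,0,0,0,0,0,-1],
  [0,0,0,0,0,0,-1],
  [0,0,0,0,0,0,-1],
  [0,0,0,0,0,0,-1],
  [0,0,0,0,0,0,-1],
  [0,0,0,0,0,0,-1],
], squeeze=60)

```text
clock: 9.93
eef_pos: [0.4812, 0.2547, 0.021]
eef_rot: [0.104, 0.988, -0.009, 0.11]
wrist_force: [0.2, 0.3, -5.2]
width: 0.0451
```

Run:
```python
from h import *
plan([.4745,.262,.033],-11,12)
```

```text
TCP now [0.4812 0.2547 0.021 ] tgt [0.4783 0.2613 0.0147] rem [-0.0028  0.0066 -0.0062] [-0.003  0.012  0.016] rows 1 each [-0.0028  0.0066 -0.0062 -0.0033  0.0124  0.0161] w 0.0451 F [ 0.2  0.3 -5.2] t 9.925
```

>>> drive_tool([
  [0,0,0.02,0,0,0,-1],
  [0,0,0.04,0,0,0,-1],
  [0,0,0.04,0,0,0,-1],
  [0,0,0.04,0,0,0,-1],
  [0.005,-0.02,0.03,0,0,0,-1],
  [0.01,-0.04,0,0,0,0.01,-1],
  [0.01,-0.04,0,0,0,0.01,-1],
  [0.01,-0.04,0,0,0,0.01,-1],
  [0.01,-0.04,0,0,0,0.01,-1],
  [0.01,-0.04,0,0,0,0.01,-1],
  [0.01,-0.04,0,0,0,0.01,-1],
  [0.01,-0.04,0,0,0,0.01,-1],
  [0.01,-0.04,0,0,0,0.01,-1],
  [0.01,-0.04,0,0,0,0.01,-1],
  [0.005,-0.02,0,0,0,0,-1],
  [0,0,0,0,0,0,-1],
])

```text
clock: 11.92
eef_pos: [0.5786, -0.159, 0.1933]
eef_rot: [0.056, 0.993, -0.005, 0.107]
wrist_force: [0.9, 1.0, -4.2]
width: 0.0448
```

Run:
```python
from h import *
plan([.583,-.148,.155],-5.8,12)
b=snap('top','t2');a=snap('scene','s2')
o=np.zeros((600,800,3),np.uint8)
o[:450,:480]=cv2.resize(b['image'][120:270,270:430],None,fx=3,fy=3,interpolation=cv2.INTER_CUBIC)
o[:480,480:800]=cv2.resize(a['image'][110:270,170:280],(320,480),interpolation=cv2.INTER_CUBIC)
cv2.imwrite('pics/c2.png',o[:,:,::-1])
```

```text
TCP now [ 0.5786 -0.159   0.1933] tgt [ 0.5869 -0.1484  0.1367] rem [ 0.0083  0.0106 -0.0566] [-0.002  0.005  0.012] rows 2 each [ 0.0042  0.0053 -0.0283 -0.0009  0.0027  0.0059] w 0.0448 F [ 0.9  1.  -4.2] t 11.925
```

View pics/c2.png

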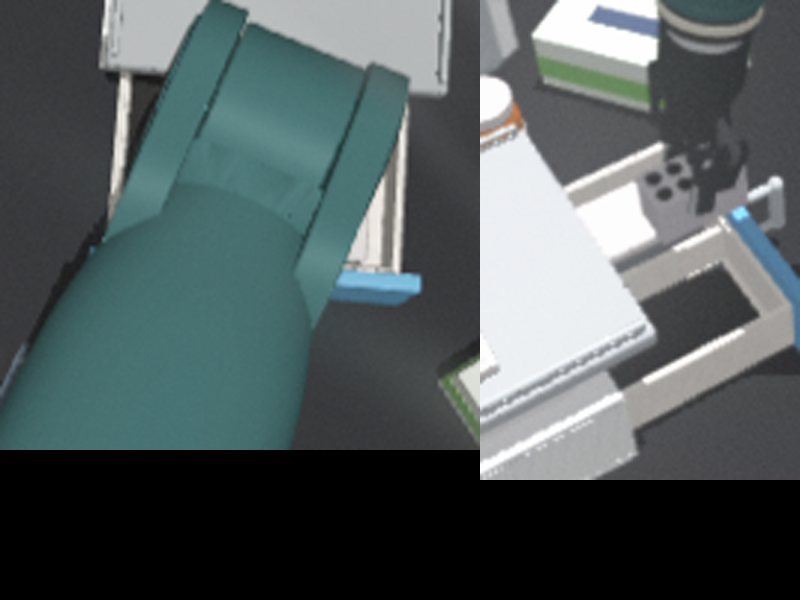

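The held block is over the drawer. From this view I can't judge its exact hold or tilt, so I'll adjust to hover and look with the wrist camera.

>>> drive_tool([
  [0.004,0.006,-0.015,0,0,0.006,-1],
  [0.004,0.006,-0.015,0,0,0.006,-1],
  [0,0,0,0,0,0,-1],
])

```text
clock: 12.4
eef_pos: [0.5857, -0.1417, 0.1632]
eef_rot: [0.048, 0.993, -0.004, 0.107]
wrist_force: [-0.2, 0.7, -5.2]
width: 0.0449
```

Run:
```python
from h import *
plan([.583,-.148,.065],-5.8,12)
snap('wrist','w3')
```

```text
TCP now [ 0.5857 -0.1417  0.1632] tgt [ 0.5869 -0.1484  0.0467] rem [ 0.0012 -0.0067 -0.1165] [-0.003  0.005 -0.005] rows 3 each [ 0.0004 -0.0022 -0.0388 -0.0009  0.0018 -0.0018] w 0.0449 F [-0.2  0.7 -5.2] t 12.4
```

View pics/w3.png

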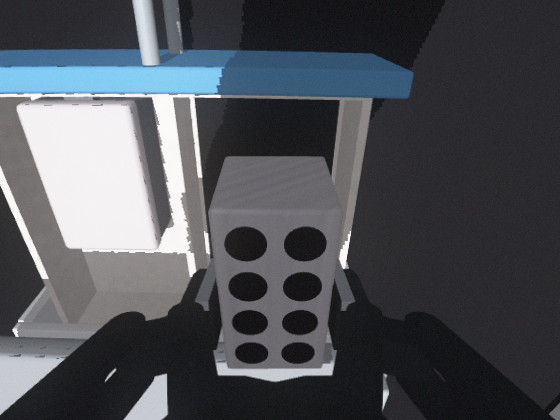

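The wrist view shows the held block with its -x top corners at (212,212) and (340,208) and its +x corners at (226,367) and (332,367). Below it are the panel's inner edge (row ~97), the divider (~195,97) and the left wall's inner edge (~343,97).

Run:
```python
from h import *
w=load('w3');zt=.1632-.021+.048
for z in(zt,):
  c=np.array([onz(w,p,z) for p in [(212,212),(340,208),(226,367),(332,367)]]);print(c.round(4),'mean',c.mean(0).round(4),'len',np.linalg.norm(c[2]+c[3]-c[0]-c[1])/2,np.linalg.norm(c[0]-c[1]),np.linalg.norm(c[2]-c[3]))
print('bottom front', [onz(w,p,zt-.048).round(4) for p in [(227,157),(325,157)]])
for n,p,z in[('divL',(199,97),.065),('wallin',(343,97),.074),('panel',(270,97),.095)]:print(n,onz(w,p,z).round(4))
```

```text
[[ 0.5325 -0.1577  0.1902]
 [ 0.5352 -0.115   0.1902]
 [ 0.6181 -0.168   0.1902]
 [ 0.6232 -0.1182  0.1902]] mean [ 0.5772 -0.1397  0.1902] len 0.08707521633060195 0.04278646248954628 0.05008909732271661
bottom front [array([ 0.5326, -0.1584,  0.1422]), array([ 0.537 , -0.1136,  0.1422])]
divL [ 0.5203 -0.1841  0.065 ]
wallin [ 0.5272 -0.0931  0.074 ]
panel [ 0.5182 -0.1375  0.095 ]
```

The -x face's top and bottom corners share the same x and y, so the block hangs level, about 16 mm clear of the front panel and near the compartment centre. I'll lower it.

>>> drive_tool([
  [0,-0.002,-0.025,0,0,0,-1],
  [0,-0.002,-0.025,0,0,0,-1],
  [0,0,-0.025,0,0,0,-1],
  [0,0,-0.015,0,0,0,-1],
  [0,0,-0.01,0,0,0,-1],
  [0,0,0,0,0,0,-1],
])

```text
clock: 13.2
eef_pos: [0.5876, -0.1455, 0.0669]
eef_rot: [0.047, 0.993, -0.005, 0.111]
wrist_force: [-0.3, -0.1, -5.1]
width: 0.0449
```

>>> drive_tool([
  [0,0,-0.008,0,0,0,-1],
  [0,0,-0.005,0,0,0,-1],
  [0,0,-0.003,0,0,0,-1],
  [0,0,0,0,0,0,-1],
])

```text
clock: 13.7
eef_pos: [0.5885, -0.1458, 0.0515]
eef_rot: [0.047, 0.993, -0.005, 0.112]
wrist_force: [0.4, 0.3, -4.7]
width: 0.0451
```

>>> drive_tool([
  [0,0,-0.003,0,0,0,-1],
  [0,0,-0.002,0,0,0,-1],
  [0,0,-0.001,0,0,0,-1],
])

```text
clock: 14.08
eef_pos: [0.5899, -0.1461, 0.0468]
eef_rot: [0.047, 0.992, -0.006, 0.114]
wrist_force: [-2.2, 2.6, 14.0]
width: 0.0448
```

>>> drive_tool([
  [0,0,0.001,0,0,0,0.4],
  [0,0,0,0,0,0,0.4],
  [0,0,0,0,0,0,0.4],
  [0,0,0,0,0,0,0.4],
  [0,0,0,0,0,0,0.4],
  [0,0,0.02,0,0,0,0.4],
  [0,0,0.03,0,0,0,0.4],
  [0,0,0.04,0,0,0,0.4],
  [0,0,0.04,0,0,0,0.4],
  [0,0,0,0,0,0,0.4],
])

```text
clock: 15.32
eef_pos: [0.5899, -0.1461, 0.1819]
eef_rot: [0.047, 0.992, -0.006, 0.114]
wrist_force: [0.5, -0.3, -0.4]
width: 0.0598
```

Run:
```python
from h import *
snap('wrist','w4')
h=np.array([.4490,-.1985,.06]);R=orient(-5.8,37)
plan(h-R.apply([0,0,.1]),-5.8,37)
```

```text
TCP now [ 0.5891 -0.1458  0.1801] tgt [ 0.4003 -0.1936  0.1249] rem [-0.1888 -0.0477 -0.0552] [-0.041 -0.418 -0.007] rows 4 each [-0.0472 -0.0119 -0.0138 -0.0103 -0.1044 -0.0017] w 0.0598 F [-0.3  0.   0.8] t 15.375
```

View pics/w4.png

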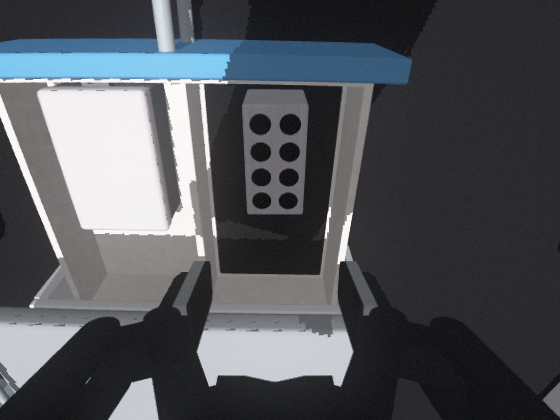

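The block (245–305, 90–213) lies flat on the pad, clear of the walls, and the tip box stands in its place. Back to the handle.

>>> drive_tool([
  [-0.03,-0.01,0,-0.005,-0.07,0,0.4],
  [-0.04,-0.01,0,-0.01,-0.07,0,0.4],
  [-0.04,-0.01,0,-0.01,-0.07,0,0.6],
  [-0.04,-0.01,0,-0.01,-0.07,0,0.8],
  [-0.03,-0.01,-0.02,-0.005,-0.07,0,1],
  [-0.01,0,-0.02,0,-0.07,0,1],
  [0,0,-0.01,0,0,0,1],
  [0,0,0,0,0,0,1],
])

```text
clock: 16.38
eef_pos: [0.3905, -0.192, 0.1197]
eef_rot: [0.046, 0.946, -0.014, 0.321]
wrist_force: [-0.3, -0.8, 0.1]
width: 0.0852
```

Run:
```python
from h import *
s=snap('wrist','w5')
# bright bar column check near centre
I=s['image'].astype(int)
for r in (200,220,240,260):
  row=I[r,200:360]; c=np.where((row.min(1)>120)&(row.max(1)-row.min(1)<30))[0]+200; print(r,c.min() if len(c) else None,c.max() if len(c) else None)
plan([.4490,-.1985,.06],-5.8,37)
print(proj(s,[[.449,-.1985,.096],[.449,-.1985,.024]]))
```

```text
200 266 285
220 266 286
240 266 286
260 266 287
TCP now [ 0.3907 -0.192   0.1201] tgt [ 0.4602 -0.1996  0.0451] rem [ 0.0695 -0.0076 -0.075 ] [-0.002  0.008 -0.005] rows 2 each [ 0.0347 -0.0038 -0.0375 -0.0009  0.0041 -0.0026] w 0.0853 F [-0.2  1.3  0.6] t 16.425
[[273.5507851  273.89448565]
 [273.41630788 188.03606617]]
```

View pics/w5.png

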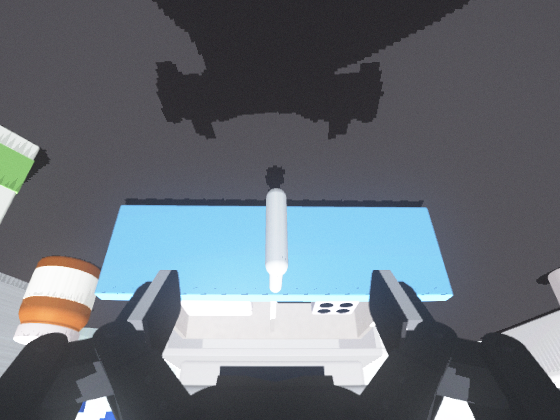

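The bar (266–287, rows 190–265) is centred between the fingers. I'll advance and grip.

>>> drive_tool([
  [0.018,-0.002,-0.018,0,0,0,1],
  [0.018,-0.002,-0.018,0,0,0,1],
  [0.018,-0.002,-0.018,0,0,0,1],
  [0.012,-0.001,-0.012,0,0,0,1],
  [0,0,0,0,0,0,-1],
  [0,0,0,0,0,0,-1],
  [0,0,0,0,0,0,-1],
  [0,0,0,0,0,0,-1],
  [0,0,0,0,0,0,-1],
  [0,0,0,0,0,0,-1],
], squeeze=40)

```text
clock: 17.68
eef_pos: [0.4602, -0.1974, 0.0552]
eef_rot: [0.043, 0.946, -0.013, 0.322]
wrist_force: [1.5, -0.3, -6.1]
width: 0.0148
```

>>> drive_tool([
  [0.005,0,0,0,0,0,-1],
  [0.01,-0.001,0,0,0,0,-1],
  [0.01,-0.001,0,0,0,0,-1],
  [0.01,-0.001,0,0,0,0,-1],
  [0.01,-0.001,0,0,0,0,-1],
  [0.01,-0.001,0,0,0,0,-1],
  [0.01,-0.001,0,0,0,0,-1],
  [0.01,-0.001,0,0,0,0,-1],
  [0.01,-0.001,0,0,0,0,-1],
  [0.01,-0.001,0,0,0,0,-1],
  [0.01,-0.001,0,0,0,0,-1],
  [0.01,-0.001,0,0,0,0,-1],
  [0.01,-0.001,0,0,0,0,-1],
  [0.01,-0.001,0,0,0,0,-1],
  [0.01,-0.001,0,0,0,0,-1],
  [0.01,-0.001,0,0,0,0,-1],
  [0,0,0,0,0,0,-1],
])

```text
clock: 19.8
eef_pos: [0.628, -0.2169, 0.0553]
eef_rot: [0.045, 0.945, -0.017, 0.322]
wrist_force: [0.5, -4.8, -3.3]
width: 0.0151
```

>>> drive_tool([
  [0.006,-0.001,0,0,0,0,-1],
  [0.005,-0.001,0,0,0,0,-1],
  [0.004,0,0,0,0,0,-1],
  [0.003,0,0,0,0,0,-1],
  [0.003,0,0,0,0,0,-1],
  [0,0,0,0,0,0,-1],
])

```text
clock: 20.55
eef_pos: [0.6489, -0.2193, 0.055]
eef_rot: [0.046, 0.946, -0.018, 0.321]
wrist_force: [1.3, -1.6, -2.9]
width: 0.0148
```

>>> drive_tool([
  [0.003,0,0,0,0,0,-1],
  [0.003,0,0,0,0,0,-1],
])

```text
clock: 20.8
eef_pos: [0.65, -0.2195, 0.0545]
eef_rot: [0.049, 0.947, -0.019, 0.318]
wrist_force: [-44.3, -2.7, 30.4]
width: 0.0147
```

The force jump shows the drawer is at its stop. Release and retreat.

>>> drive_tool([
  [0,0,0,0,0,0,0.6],
  [0,0,0,0,0,0,0.6],
  [0,0,0,0,0,0,0.6],
  [0,0,0,0,0,0,0.6],
  [-0.015,0.002,0.02,0,0,0,0.6],
  [-0.018,0.002,0.024,0,0,0,0.6],
  [-0.018,0.002,0.024,0,0,0,0.6],
  [-0.02,0.03,0.03,0,0,0,0.6],
  [-0.02,0.05,0.03,0,0,0,0.6],
  [-0.02,0.05,0.02,0,0,0,0.6],
  [-0.02,0.05,0.02,0,0,0,0.6],
  [0,0.05,0,0,0,0,0.6],
  [0,0,0,0,0,0,0.6],
])

```text
clock: 22.42
eef_pos: [0.5161, 0.0238, 0.2291]
eef_rot: [0.048, 0.946, -0.017, 0.321]
wrist_force: [0.3, -0.4, -0.7]
width: 0.0686
```

Run:
```python
from h import *
b=snap('top','t6');a=load('t0')
print(arm.observe()['wrist_force'].round(1))
g=lambda s:s['image'][120:185,285:435]
o=np.vstack([cv2.resize(g(x),None,fx=4,fy=4,interpolation=cv2.INTER_CUBIC) for x in (a,b)])
cv2.imwrite('pics/c6.png',o[:,:,::-1])
d=cv2.absdiff(a['image'],b['image']).max(2)
print('handle-zone diff',d[148:170,345:370].max(),'bottle/jar/glove',[d[y-20:y+20,x-20:x+20].mean().round(1) for x,y in((200,140),(457,163),(468,241),(144,166),(111,180),(117,231),(132,300))])
```

```text
[-0.5 -0.1  0.4]
handle-zone diff 6 bottle/jar/glove [np.float64(1.5), np.float64(1.4), np.float64(0.9), np.float64(1.6), np.float64(1.4), np.float64(2.6), np.float64(32.7)]
```

View pics/c6.png

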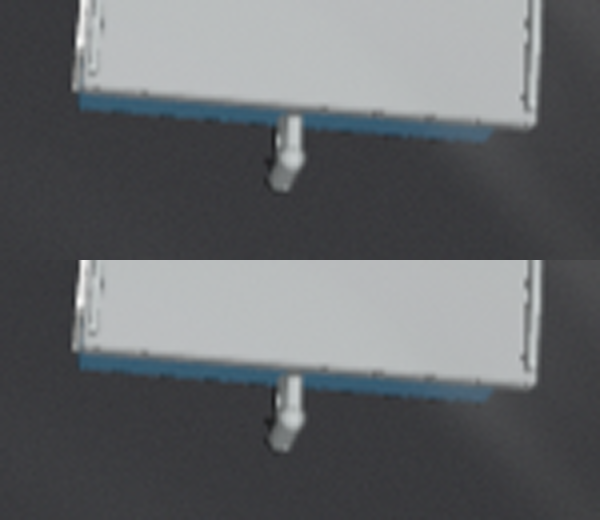

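The handle sits exactly where it did at the start, so the drawer is shut, and the bystanders match too. The one difference, at the pipette, is most likely the arm's shadow or the arm in view, since I never went near it.

```bash
python3 -c "
from rig import arm
print(arm.finish_job())"
```

```text
the job is handed in; nothing more can be done
None
```

I pulled the drawer out about 189 mm by its handle and set the tube block on the pad in the left compartment. I then pushed the drawer shut and handed the job in at about 22 s of the 72 s allowed; no verdict was reported.

- **Block:** a wrist view after release showed it lying flat on the pad, clear of the walls. The grip held at about 45 mm throughout, so it was not dropped. The drawer hid it after that, so its position with the drawer shut was not checked.
- **Drawer:** pushing ended at the stop with a jump to about 44 N along x (well under the 120 N limit). The handle area in the last top view matches the start picture (largest pixel difference 6 of 255), so it is shut.
- **Tip box:** it was upright in its own compartment before closing, and was not visible afterwards.
- **Bystanders:** the bottle, beaker, tube rack, glove box, jar and dish showed no change from the start. The pipette region did differ (mean 32.7); I put that down to the arm or its shadow in view there, and did not confirm it. The arm never went near the pipette.
- **Disagreement:** the handle's sideways position with the drawer open came out 5 mm apart by camera and by arm travel. I aimed between the two, well inside the 45 mm tolerance.

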